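# Feel a tone bar down over its pins

## Task

Take the silver tone bar from its wooden rest and fit it on the empty resonator box: feel along the box with it, pressing only lightly, for the place where both its holes drop over the two brass pins, so that it lies flat on both felt bridges, and let go of it there. Do not press hard on the pins, do not drop the bar, and leave the bowls, mallets and candles where they are.

Things in the scene. Friction and masses are not known exactly. Their poses are not given: they have to be found in the camera images.
- bar_center (a point): Centre (half-way up) of the loose silver tone bar: flat aluminium, 200 mm long (y), 40 mm wide (x), 8 mm thick (z up), 0.2 to 0.3 kg. Two round through holes of 11.5 mm diameter on its long centre line, 65 mm either side of the centre (130 mm apart). Either end may go either way.
- bar: The same tone bar; origin at the centre of its underside, axes as for bar_center. It starts lying on the rest, its underside 38 mm above the table.
- rest: Fixed light wooden rest under the bar; origin at the centre of its underside, on the table. Base 190 (y) x 70 (x) x 10 mm high; two cork pads 75 mm either side of the centre along y, each 34 mm wide (narrower than the bar), tops at 38 mm. Between them the bar is free underneath, so it can be gripped across its width at its middle.
- box: Fixed dark wooden resonator box, open on top; origin at the centre of its underside, on the table. 260 mm long (y), 90 mm wide (x), walls 45 mm high. In it stand two light cross bridges, 60 mm wide (x), 18 mm long (y), 130 mm apart along y, with blue felt tops 62 mm above the table. The bridges stand on soft mounts and spring back: see bridges_mid.
- pins_level (a point): Point on the box's centre line at the height of the pin tips, 74 mm above the table. From the middle of each felt top rises a brass pin, 8 mm in diameter, 12 mm tall, its last 2.5 mm tapered to 5 mm. The two pins stand exactly on the box's centre line (x = 0), 130 mm apart; this point is half-way between them only if the bridges stand in the middle.
- bridges_mid (a point): Point on the box's centre line at the felt tops, 62 mm above the table. The bridges with their pins have been set together up to 14 mm either way along y from this point; the shift is not measured and stays put (tight). Downwards they start to give at about 1.5 N, then give about 0.45 mm per newton for at most 8 mm, then are rigid; they spring back.
- box_seat (a point): Where the bar's centre would be when seated if the bridges stood in the middle: on the box's centre line, 66 mm above the table. Axes as for the box (y along it). The true seat lies up to 14 mm from it along y, at this height (the bar's weight lowers it by up to 1 mm).
- bowl_a: Bystander: large brass singing bowl, 170 mm wide, 80 mm high, on a blue cushion 24 mm high, at the left; origin at the underside.
- bowl_b: Bystander: largest brass singing bowl, 190 mm wide, 90 mm high, on a terracotta cushion 24 mm high, at the right; origin at the underside.
- bowl_c: Bystander: small brass singing bowl, 130 mm wide, 60 mm high, on a blue cushion 24 mm high, near right; origin at the underside.
- mallet_a: Bystander: felt-headed mallet, about 200 mm long, 32 mm high, lying across the middle of the far side; origin at the underside.
- mallet_b: Bystander: felt-headed mallet, about 200 mm long, 32 mm high, lying near left; origin at the underside.
- candle_0: Bystander: unlit tea light, 38 mm wide, 17 mm high, far middle; origin at the underside.
- candle_1: Bystander: unlit tea light like candle_0, far right of the middle; origin at the underside.
- candle_2: Bystander: unlit tea light like candle_0, near right; origin at the underside.
Mind the look-alikes: they are no part of the job. There is more than one size of the bar; the job needs the larger.

How it is judged:
On the way, in this order (a step that is already met when the one before it is completed fails the run):
1. the bar is lifted clear of its rest, in the fingers (z of bar_center in the frame of rest above 0.065 m and contact force between the fingers and bar above 0.5 N), for 0.2 s.
2. the bar lies flat on both felt bridges with the pins through its holes (x of bar_center in the frame of box_seat between -0.004 and 0.004 m and y of bar_center in the frame of box_seat between -0.019 and 0.019 m and z of bar_center in the frame of box_seat below 0.0025 m and angle between the y axis of bar_center and the y axis of box_seat, either way round below 0.05 rad and angle between the z axis of bar_center and the z axis of box_seat, either way round below 0.03 rad and contact force between bar and box above 0.8 N), for 0.2 s.
At the end, for the whole second after the job is handed in: The bar lies at rest, released, flat (within 0.03 rad) on both bridges of the box with both pins through its holes: its centre within 4 mm of the box's centre line, within 19 mm of box_seat along the box, no more than 2.5 mm above box_seat, and its long axis within 0.05 rad of the box's (all of step 2 and contact force between the fingers and bar below 0.1 N and linear speed of bar below 0.02 m/s and angular speed of bar below 0.1 rad/s); the robot touches nothing.
It fails at once if the bar is pressed against the box, its bridges or pins with more than 20 N (contact force between bar and box above 20 N).
It fails at once if the bar is dropped: let go of and falling faster than 0.6 m/s (contact force between the fingers and bar below 0.1 N and linear speed of bar above 0.6 m/s).
It fails at once if a bowl, mallet or candle is moved more than 20 mm (distance of any of bowl_a, bowl_b, bowl_c, mallet_a, mallet_b, candle_0, candle_1, candle_2 from where it was at the start of the episode above 0.02 m).
It also fails if it takes over 64 s, if anything falls off the work surface, if the arm or the gripper's body presses on something with over 40 N, if the wrist force passes 120 N, or if a joint passes its speed limit or range.

## Robot

A 6-joint arm with a two-finger parallel gripper is mounted at the origin on the work surface. World frame = base frame: x ahead of the robot, y to its left, z up, the work surface at z = 0. Lengths are in m, angles in rad, forces in N, time in s.
With the tool pointing down it reaches from about 0.425 to 0.95 m from the base axis. Payload 3.5 kg.
Tool frame: the origin (TCP) lies midway between the tips of the shut fingers; the grasp point (between the pads) lies 19 mm behind it; z points along the fingers, y is the direction in which the jaws open and shut (so a half turn about z gives the same grasp; the last joint's range is limited). The gripper opens to 85 mm and grips with 20 to 120 N. Pads are 22 mm wide; open, the fingers measure 114 mm over their backs; the gripper's body (76 mm by 85 mm) begins 54 mm behind the grasp point. The pads swing forward as they close: fully open they stand 13 mm farther back than shut.
Start: joints at [-1.37, 0.286, 1.577, -0, 1.279, -0.15], TCP at [0.232, -0.634, 0.231] pointing down, gripper open.
Joint ranges: [-2.77, 2.77], [-0.9, 2.22], [0.21, 2.48], [-1.53, 4.67], [0.24, 2.81], [-2.84, 2.84]. Speed limits (rad/s): [2.79, 2.79, 3.14, 3.14, 3.14, 3.14].

## Interface

Orientations are given as [roll, pitch, yaw] about the fixed x, y, z axes, in that order (R = Rz(yaw) Ry(pitch) Rx(roll)).
In Python, from station import env gives the robot as it stands.
- The arm moves only by the tool drive_tool, never from a script. Its argument "steps" is a list of rows, each an object of numbers: "tx", "ty", "tz": the shift along the tool's x, y, z each as a share of 0.02 m, from -1 to 1; "wx", "wy", "wz": the turn, a rotation vector about the tool's x, y, z each as a share of 90 degrees, from -1 to 1; "fingers": the gripper command: -1 is shut, 1 is fully open, values between are in proportion. A call has 1 to 12 rows; each row shifts and turns the pose as measured when the row begins, along the tool's axes as they then stand; what a row does not reach is not made up. A row lasts 1/8 s, in which the tool goes at most 62.5 mm and 10.7 degrees, less where a joint would pass 70% of its speed; a pose out of reach is approached as far as the arm can. A call with a number of a shift or a turn outside -1 to 1 is refused whole. A call with a gripper value outside its range is refused whole. The fingers move at their own pace and stop on an object; "squeeze" is the grip in N (left out, the last holds). Time passes only in rows, so rows that do not move let the fingers close. It gives the time, the measured TCP pose, the force and the opening at its end, in the units of the state.
- env.state(): the state, without advancing time (a new reading comes with each control period).
- env.get_image(name): name is "scene" or "top"; returns a dict with "pixels" (384x512x3 uint8, red, green, blue), "range_z" (384x512 float32, m along the optical axis (not along the pixel's ray), 0 where there is no reading), "camera_matrix" (3x3 intrinsics, pixels), "cam_to_world" (4x4, takes a point from camera to world coordinates). Camera axes: x right, y down, z forward; pixel columns grow to the right and rows downward; lengths in m; the calibration is good to about 2 mm. A picture is of the moment at which its call begins.
- env.finish_job(): hands the job in, once; it reports no verdict.
The state is a dict: "time": time; "qpos": joint angles; "dq": joint speeds; "effort": joint torques, N m; "ee_pos": TCP position; "tcp_rot": TCP orientation; "wrist_force": force on the tool from outside, world axes, zero at the start; "ft_torque": the same for the moment, N m; "opening": finger opening in m.
Only numpy, scipy, OpenCV 4.12 (cv2) and the standard library are available. Lean on these libraries where they do the work, as an engineer would, in place of code of your own. Each camera call takes 0.05 s, during which the arm holds its last target.

## Working session

There is one attempt and no reset: what is moved stays moved. The work goes in short steps, Python scripts to look and compute and a tool call to move; the robot and the scene stay as the last step left them, time stands still between calls to the robot, and variables do not carry over. Pictures are saved under pics/ and viewed, and the job is handed in when it is done.

Besides the shell and the picture viewer there is one more tool, called as name([rows], argument=value, ...), one row to a line, values as JSON. drive_tool: Moves the arm, as the interface text tells. Its arguments: {"type":"object","properties":{"steps":{"type":"array"},"squeeze":{"type":"number"}},"required":["steps"]}

```bash
ls; mkdir -p pics; python3 - <<'E'
from station import env
import cv2,numpy as np
s=env.state(); print(s)
for n in ("scene","top"):
    d=env.get_image(n); cv2.imwrite(f"pics/{n}0.png",d["pixels"][:,:,::-1]); np.savez(f"pics/{n}0.npz",**d)
    print(n,d["camera_matrix"],d["cam_to_world"])
E
```

```text
pics
{'time': 0.0, 'qpos': array([-1.36999231e+00,  2.87181407e-01,  1.57819505e+00,  6.43025968e-07,
        1.27860103e+00, -1.50013967e-01]), 'dq': array([ 0.0011805 ,  0.00068602, -0.00030745, -0.00027071, -0.0002922 ,
        0.00126564]), 'effort': array([ 2.54361294e-04, -4.05980980e+01, -2.92624658e+01, -1.35011492e-04,
        5.89473973e-03, -1.56809701e-06]), 'ee_pos': array([ 0.23185953, -0.63322094,  0.22992691]), 'tcp_rot': array([-3.13923470e+00, -3.57025944e-04,  3.50817379e-01]), 'wrist_force': array([1.21970222, 0.6935527 , 0.31925373]), 'ft_torque': array([0.01856726, 0.01774911, 0.0120268 ]), 'opening': 0.08552678150595305}
scene [[478.65235764   0.         252.30891189]
 [  0.         478.65235764 192.30266578]
 [  0.           0.           1.        ]] [[-0.74848876  0.46921141 -0.46862055  1.17640929]
 [ 0.66291061  0.54829113 -0.50982973  0.7032214 ]
 [ 0.01772257 -0.69225536 -0.72143498  1.07762416]
 [ 0.          0.          0.          1.        ]]
top [[413.18672429   0.         262.48630234]
 [  0.         413.18672429 192.15332668]
 [  0.           0.           1.        ]] [[ 1.30170804e-03 -9.93059235e-01  1.17608081e-01  4.00893077e-01]
 [-9.99987109e-01 -7.15451036e-04  5.02691650e-03 -1.12672861e-02]
 [-4.90788303e-03 -1.17613108e-01 -9.93047365e-01  1.26792740e+00]
 [ 0.00000000e+00  0.00000000e+00  0.00000000e+00  1.00000000e+00]]
```

View pics/scene0.png

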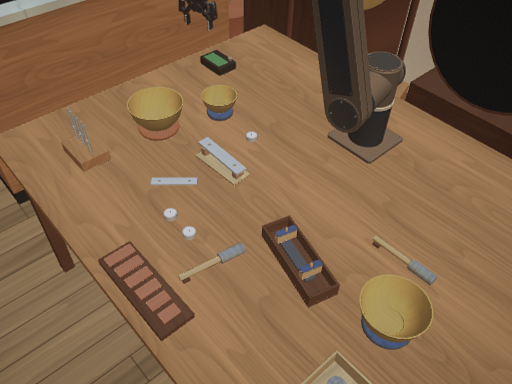

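View pics/top0.png

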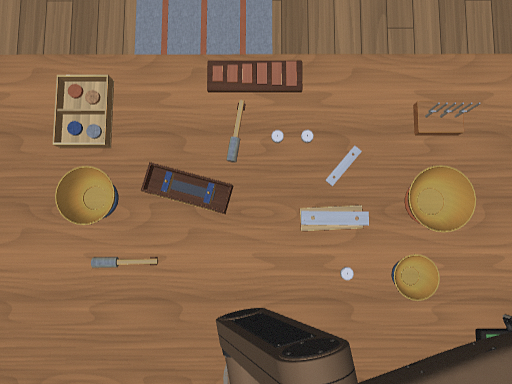

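The large bar is on the rest at top px (335,217). The look-alike is the small bar lying on the table at (344,166). The box with its two bridges is at (187,188). I'll take enlarged crops and measure.

```bash
cat > h.py <<'E'
import numpy as np,cv2
def world(d):
    K=d["camera_matrix"];z=d["range_z"].astype(float);h,w=z.shape
    u,v=np.meshgrid(np.arange(w),np.arange(h))
    P=np.stack([(u-K[0,2])/K[0,0]*z,(v-K[1,2])/K[1,1]*z,z],-1)
    T=d["cam_to_world"];return P@T[:3,:3].T+T[:3,3]
def px(d,u,v,h):
    "pixel ray meets height h"
    K=d["camera_matrix"];T=d["cam_to_world"]
    r=T[:3,:3]@np.array([(u-K[0,2])/K[0,0],(v-K[1,2])/K[1,1],1]);return T[:3,3]+r*(h-T[2,3])/r[2]
def rect(P,m):
    q=P[m][:,:2].astype(np.float32); r=cv2.minAreaRect(q*1000); return r
E
python3 - <<'E'
from h import *
d=np.load("pics/top0.npz");P=world(d);im=d["pixels"][:,:,::-1]
v,u=np.mgrid[:384,:512]
def win(a,b,c,e):return (u>a)&(u<b)&(v>c)&(v<e)
Z=P[...,2]
print("table z",np.median(Z[270:300,200:220]))
def rep(n,m):
    lab,cc,st,ce=cv2.connectedComponentsWithStats(m.astype(np.uint8))
    for i in range(1,lab):
        if st[i,4]>15:
            mm=cc==i; print(n,st[i,4],"px",ce[i].round(1),"z",np.median(Z[mm]).round(4),"mean",P[mm].mean(0).round(4),"rect",np.round(cv2.minAreaRect((P[mm][:,:2]*1000).astype(np.float32)),1) if 0 else cv2.minAreaRect((P[mm][:,:2]*1000).astype(np.float32)))
rep("bar",win(290,380,195,240)&(Z>.040)&(Z<.06))
rep("rest",win(290,380,195,240)&(Z>.005)&(Z<.02))
rep("small",win(320,370,140,190)&(Z>.004))
rep("boxwall",win(135,240,155,220)&(Z>.015))
rep("boxrim",win(135,240,155,220)&(Z>.035)&(Z<.05))
rep("felt",win(135,240,155,220)&(Z>.055))
a=cv2.resize(im[150:225,130:245],None,fx=6,fy=6,interpolation=cv2.INTER_CUBIC);cv2.imwrite("pics/c1.png",a)
a=cv2.resize(im[140:240,285:385],None,fx=6,fy=6,interpolation=cv2.INTER_CUBIC);cv2.imwrite("pics/c2.png",a)
d=np.load("pics/scene0.npz");im=d["pixels"][:,:,::-1]
a=cv2.resize(im[205:310,250:350],None,fx=5,fy=5,interpolation=cv2.INTER_CUBIC);cv2.imwrite("pics/c3.png",a)
E
```

```text
table z -0.0008486188443316278
bar 876 px [334.3 218. ] z 0.0451 mean [ 0.469  -0.2175  0.0452] rect ((469.15496826171875, -218.39254760742188), (199.25146484375, 39.48072052001953), 89.03217315673828)
rest 267 px [334.1 208.8] z 0.0095 mean [ 0.4989 -0.2234  0.0097] rect ((499.7034606933594, -212.53347778320312), (15.873042106628418, 186.22154235839844), 0.314605712890625)
rest 283 px [327.4 227.1] z 0.0093 mean [ 0.4432 -0.2021  0.0094] rect ((442.1128234863281, -214.19357299804688), (15.390204429626465, 184.45460510253906), 0.07962989062070847)
small 295 px [342.9 165.8] z 0.006 mean [ 0.6299 -0.2511  0.0192] rect ((537.2882080078125, -164.12588500976562), (38.0238151550293, 407.96044921875), 47.067256927490234)
boxwall 57 px [231.5 158.3] z 0.0278 mean [0.6518 0.0898 0.0273] rect ((652.1956176757812, 91.82076263427734), (31.096702575683594, 15.44615650177002), 89.24714660644531)
boxwall 1295 px [185.8 187.4] z 0.0436 mean [0.5593 0.2233 0.0504] rect ((533.5404663085938, 157.05125427246094), (411.5594787597656, 119.68574523925781), 67.97425842285156)
boxwall 20 px [190.2 186.6] z 0.0178 mean [0.5657 0.2159 0.0176] rect ((565.5685424804688, 215.4089813232422), (21.398340225219727, 13.605538368225098), 63.628440856933594)
boxrim 565 px [185.5 187.1] z 0.0442 mean [0.561  0.2253 0.0439] rect ((560.4143676757812, 223.33908081054688), (260.1279602050781, 90.07490539550781), 74.90172576904297)
boxrim 19 px [170.7 181.6] z 0.0435 mean [0.5776 0.2698 0.0438] rect ((578.9263916015625, 269.4677429199219), (1.8446719646453857, 44.81772994995117), 73.19005584716797)
felt 133 px [166.3 181.5] z 0.0612 mean [0.5751 0.2788 0.0618] rect ((575.6736450195312, 279.0604553222656), (19.201425552368164, 59.58481216430664), 74.64854431152344)
felt 133 px [208.5 193.1] z 0.0617 mean [0.54   0.1522 0.0712] rect ((469.6661071777344, 88.37147521972656), (235.3272705078125, 57.022064208984375), 41.76485824584961)
```

View pics/c1.png

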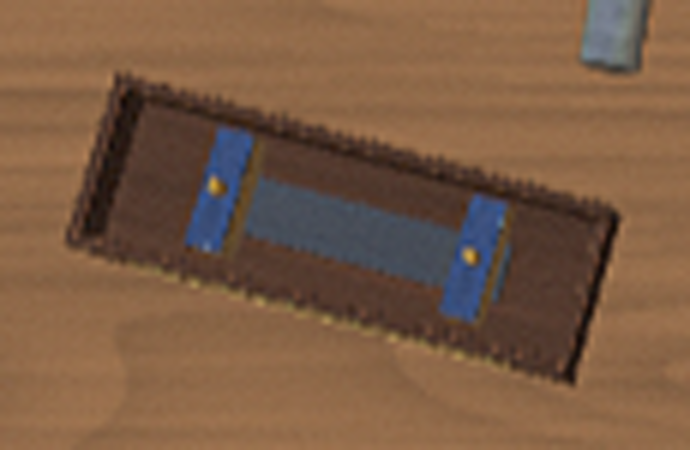

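View pics/c2.png

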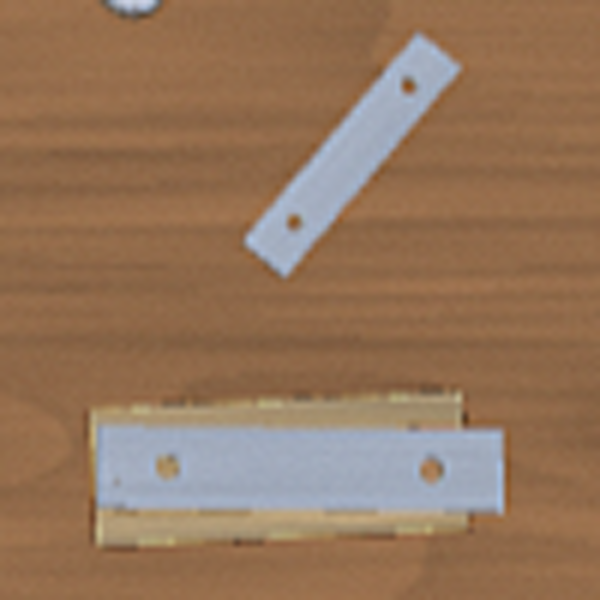

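View pics/c3.png

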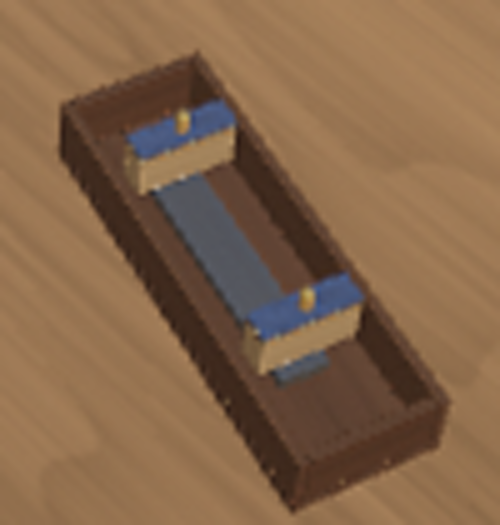

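The crops show that the large bar (about 199 mm measured) is the one on the rest, with its holes at crop px (167,466) and (431,469). The small bar lies loose on the table. The brass pins are at crop px (215,185) and (469,256). Next I'll compute both poses from both cameras.

```bash
python3 - <<'E'
from h import *
t=np.load("pics/top0.npz");s=np.load("pics/scene0.npz")
f=lambda x,k,o:(x+.5)/k-.5+o
def show(n,a,b):
    D=a-b;print(n,a.round(4),b.round(4),"len",np.linalg.norm(D[:2]).round(4),"mid",((a+b)/2).round(4),"yaw of line deg",np.degrees(np.arctan2(D[1],D[0])).round(2))
for h in(.072,.074):show("pins top",px(t,f(215,6,130),f(185,6,150),h),px(t,f(469,6,130),f(256,6,150),h))
show("pins scene",px(s,f(307,5,250),f(290,5,205),.074),px(s,f(183,5,250),f(112,5,205),.074))
show("holes top",px(t,f(167,6,285),f(466,6,140),.042),px(t,f(431,6,285),f(469,6,140),.042))
# bar by colour
im=t["pixels"];hsv=cv2.cvtColor(im,cv2.COLOR_RGB2HSV)
m=((im[...,2].astype(int)-im[...,0])>0)&(im[...,2]>130);m[:198]=0;m[240:]=0;m[:,:290]=0;m[:,380:]=0
m=cv2.morphologyEx(m.astype(np.uint8),cv2.MORPH_CLOSE,np.ones((5,5)))
v,u=np.nonzero(m);K=t["camera_matrix"]
Q=np.array([px(t,a,b,.046)[:2] for a,b in zip(u,v)]);c=Q.mean(0);w,V=np.linalg.eigh(np.cov((Q-c).T));print("bar",len(u),c.round(4),"sizes",np.sqrt(12*w).round(4),"yaw",np.degrees(np.arctan2(*V[::-1,1])).round(2))
# box rim yaw from depth
P=world(t);Z=P[...,2]
for nm,pt in(("box rim",(.5604,.2233)),):
    pass
for d,n,w in((t,"top",(150,225,130,245)),(s,"scene",(205,310,250,350))):
    P=world(d);M=np.zeros(P.shape[:2],bool);M[w[0]:w[1],w[2]:w[3]]=1
    B=(d["pixels"][...,2].astype(int)-d["pixels"][...,0]>60)&M&(P[...,2]>.05)&(P[...,2]<.07)
    n_,cc,st,ce=cv2.connectedComponentsWithStats(B.astype(np.uint8))
    for i in range(1,n_):
        if st[i,4]>30:print(n,"felt",st[i,4],P[cc==i].mean(0).round(4),[np.round(x,1) for x in cv2.minAreaRect((P[cc==i][:,:2]*1000).astype(np.float32))])
    R=M&(P[...,2]>.04)&(P[...,2]<.049)
    n_,cc,st,ce=cv2.connectedComponentsWithStats(R.astype(np.uint8));i=1+np.argmax(st[1:,4]);print(n,"rim",[np.round(x,2) for x in cv2.minAreaRect((P[cc==i][:,:2]*1000).astype(np.float32))])
E
```

```text
pins top [0.5769 0.279  0.072 ] [0.5421 0.1544 0.072 ] len 0.1294 mid [0.5595 0.2167 0.072 ] yaw of line deg 74.4
pins top [0.5766 0.2786 0.074 ] [0.5419 0.1541 0.074 ] len 0.1292 mid [0.5593 0.2164 0.074 ] yaw of line deg 74.4
pins scene [0.5755 0.2778 0.074 ] [0.5412 0.1519 0.074 ] len 0.1304 mid [0.5584 0.2148 0.074 ] yaw of line deg 74.71
holes top [ 0.4713 -0.1532  0.042 ] [ 0.4699 -0.2835  0.042 ] len 0.1303 mid [ 0.4706 -0.2183  0.042 ] yaw of line deg 89.41
bar 909 [ 0.4696 -0.2164] sizes [0.0395 0.2007] yaw 89.35
top felt 83 [0.5773 0.279  0.0616] [array([575.9, 279.9]), array([16.7, 57.4]), np.float64(75.7)]
top felt 91 [0.543  0.154  0.0616] [array([542.6, 154.3]), array([17.3, 55.9]), np.float64(73.7)]
top rim [array([560.46, 223.33]), array([260.13,  90.01]), np.float64(74.94)]
scene rim [array([561.63, 222.83]), array([263.22,  92.56]), np.float64(74.93)]
```

The measured sizes agree with the task: bar 0.2007×0.0395 m, holes 130.3 mm apart, pins 129–130 mm apart.

- **Bar:** centre about (0.470, −0.2175), yaw 89.4°.
- **Pins:** midpoint about (0.559, 0.216), yaw 74.8°, which is about 7.5 mm along −y from the box centre.

I'll turn the tool first.

drive_tool([
  {"wz":-0.11,"fingers":1},
  {"wz":-0.11,"fingers":1},
  {"wz":-0.11,"fingers":1},
  {"wz":-0.11,"fingers":1},
  {"wz":-0.11,"fingers":1},
  {"wz":-0.11,"fingers":1},
  {"wz":-0.11,"fingers":1},
], squeeze=40)

```text
$.steps[0]: bad value
```

drive_tool([
  {"tx":0,"ty":0,"tz":0,"wx":0,"wy":0,"wz":-0.11,"fingers":1},
  {"tx":0,"ty":0,"tz":0,"wx":0,"wy":0,"wz":-0.11,"fingers":1},
  {"tx":0,"ty":0,"tz":0,"wx":0,"wy":0,"wz":-0.11,"fingers":1},
  {"tx":0,"ty":0,"tz":0,"wx":0,"wy":0,"wz":-0.11,"fingers":1},
  {"tx":0,"ty":0,"tz":0,"wx":0,"wy":0,"wz":-0.11,"fingers":1},
  {"tx":0,"ty":0,"tz":0,"wx":0,"wy":0,"wz":-0.11,"fingers":1},
  {"tx":0,"ty":0,"tz":0,"wx":0,"wy":0,"wz":-0.11,"fingers":1},
], squeeze=40)

```text
time: 0.98
ee_pos: [0.2313, -0.6305, 0.224]
tcp_rot: [-3.139, -0.012, 1.6]
wrist_force: [0.1, 0.1, 0.7]
opening: 0.0853
```

drive_tool([
  {"tx":1,"ty":0.6,"tz":-0.05,"wx":0,"wy":0,"wz":0,"fingers":1},
  {"tx":1,"ty":0.6,"tz":-0.05,"wx":0,"wy":0,"wz":0,"fingers":1},
  {"tx":1,"ty":0.6,"tz":-0.05,"wx":0,"wy":0,"wz":0,"fingers":1},
  {"tx":1,"ty":0.6,"tz":-0.05,"wx":0,"wy":0,"wz":0,"fingers":1},
  {"tx":1,"ty":0.6,"tz":-0.05,"wx":0,"wy":0,"wz":0,"fingers":1},
  {"tx":1,"ty":0.6,"tz":-0.05,"wx":0,"wy":0,"wz":0,"fingers":1},
  {"tx":1,"ty":0.6,"tz":-0.05,"wx":0,"wy":0,"wz":0,"fingers":1},
  {"tx":1,"ty":0.6,"tz":-0.05,"wx":0,"wy":0,"wz":0,"fingers":1},
  {"tx":1,"ty":0.6,"tz":-0.05,"wx":0,"wy":0,"wz":0,"fingers":1},
  {"tx":1,"ty":0.6,"tz":-0.05,"wx":0,"wy":0,"wz":0,"fingers":1},
  {"tx":1,"ty":0.6,"tz":-0.05,"wx":0,"wy":0,"wz":0,"fingers":1},
  {"tx":1,"ty":0.6,"tz":-0.05,"wx":0,"wy":0,"wz":0,"fingers":1},
])

```text
time: 2.48
ee_pos: [0.3757, -0.3707, 0.2384]
tcp_rot: [-3.14, -0.014, 1.6]
wrist_force: [-0.1, 0.4, -0.0]
opening: 0.0851
```

drive_tool([
  {"tx":0.9,"ty":0.57,"tz":0.2,"wx":0.005,"wy":0,"wz":0.01,"fingers":1},
  {"tx":0.9,"ty":0.57,"tz":0.3,"wx":0.004,"wy":0,"wz":0.01,"fingers":1},
  {"tx":0.9,"ty":0.57,"tz":0.5,"wx":0,"wy":0,"wz":0.005,"fingers":1},
  {"tx":0.9,"ty":0.57,"tz":0.5,"wx":0,"wy":0,"wz":0,"fingers":1},
  {"tx":0.9,"ty":0.57,"tz":0.5,"wx":0,"wy":0,"wz":0,"fingers":1},
  {"tx":0.9,"ty":0.57,"tz":0.5,"wx":0,"wy":0,"wz":0,"fingers":1},
  {"tx":0.9,"ty":0.57,"tz":0.5,"wx":0,"wy":0,"wz":0,"fingers":1},
  {"tx":0.9,"ty":0.57,"tz":0.5,"wx":0,"wy":0,"wz":0,"fingers":1},
  {"tx":0,"ty":0,"tz":0,"wx":0,"wy":0,"wz":0,"fingers":1},
])

```text
time: 3.6
ee_pos: [0.4711, -0.2133, 0.1686]
tcp_rot: [-3.127, -0.011, 1.563]
wrist_force: [-1.0, -0.1, 0.5]
opening: 0.0852
```

```bash
python3 - <<'E'
from station import env
s=env.state();print(s["ee_pos"],s["tcp_rot"],s["qpos"])
E
```

```text
[ 0.47113598 -0.2132624   0.16857863] [-3.12661791 -0.01104929  1.56274824] [-6.21627197e-01  9.42172289e-03  2.00718985e+00  4.51060650e-04
  1.14358628e+00 -6.13852550e-01]
```

drive_tool([
  {"tx":-0.1,"ty":-0.05,"tz":0.8,"wx":-0.009,"wy":-0.007,"wz":0,"fingers":1},
  {"tx":-0.1,"ty":0,"tz":1,"wx":0,"wy":0,"wz":0,"fingers":1},
  {"tx":0,"ty":0,"tz":1,"wx":0,"wy":0,"wz":0,"fingers":1},
  {"tx":0,"ty":0,"tz":1,"wx":0,"wy":0,"wz":0,"fingers":1},
  {"tx":0,"ty":0,"tz":1,"wx":0,"wy":0,"wz":0,"fingers":1},
  {"tx":0,"ty":0,"tz":0.5,"wx":0,"wy":0,"wz":0,"fingers":1},
  {"tx":0,"ty":0,"tz":0,"wx":0,"wy":0,"wz":0,"fingers":1},
])

```text
time: 4.47
ee_pos: [0.4714, -0.221, 0.0651]
tcp_rot: [3.136, 0.008, 1.561]
wrist_force: [0.8, 0.8, -0.2]
opening: 0.0854
```

```bash
python3 - <<'E'
from station import env
s=env.state();print(s["ee_pos"],s["tcp_rot"],s["wrist_force"])
E
```

```text
[ 0.47143085 -0.22102424  0.06508282] [3.13557321 0.00807881 1.56137373] [ 0.84875842  0.75332025 -0.17855378]
```

drive_tool([
  {"tx":0.1,"ty":0,"tz":0.8,"wx":0.003,"wy":0.004,"wz":0,"fingers":1},
  {"tx":0.07,"ty":0,"tz":0.8,"wx":0,"wy":0,"wz":0,"fingers":1},
  {"tx":0,"ty":0,"tz":0.3,"wx":0,"wy":0,"wz":0,"fingers":1},
  {"tx":0,"ty":0,"tz":0,"wx":0,"wy":0,"wz":0,"fingers":1},
])

```text
time: 4.97
ee_pos: [0.4725, -0.2183, 0.0259]
tcp_rot: [3.139, 0.003, 1.561]
wrist_force: [-0.0, 0.6, 0.7]
opening: 0.0855
```

```bash
python3 - <<'E'
from station import env
import cv2
s=env.state();print(s["ee_pos"],s["tcp_rot"],s["wrist_force"])
d=env.get_image("scene");cv2.imwrite("pics/s1.png",cv2.resize(d["pixels"][100:210,150:300,::-1],None,fx=5,fy=5))
E
```

```text
[ 0.47250196 -0.21830009  0.02593975] [3.13860348e+00 2.95089932e-03 1.56143488e+00] [-0.037964    0.64590643  0.67243675]
```

View pics/s1.png

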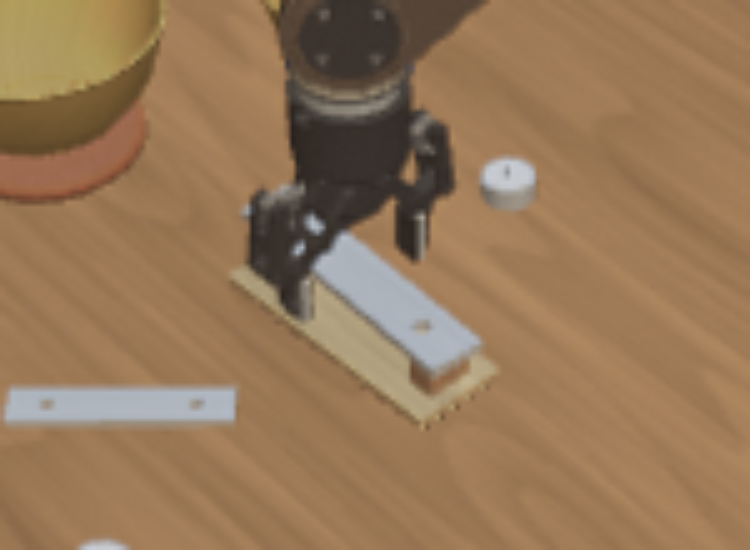

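The fingers straddle the middle of the bar, at crop px (295,290) and (415,230). I'll centre, go slightly lower and close.

drive_tool([
  {"tx":0,"ty":-0.1,"tz":0.2,"wx":0,"wy":0,"wz":0,"fingers":1},
  {"tx":0,"ty":0,"tz":0,"wx":0,"wy":0,"wz":0,"fingers":-0.1},
  {"tx":0,"ty":0,"tz":0,"wx":0,"wy":0,"wz":0,"fingers":-0.4},
  {"tx":0,"ty":0,"tz":0,"wx":0,"wy":0,"wz":0,"fingers":-1},
  {"tx":0,"ty":0,"tz":0,"wx":0,"wy":0,"wz":0,"fingers":-1},
  {"tx":0,"ty":0,"tz":0,"wx":0,"wy":0,"wz":0,"fingers":-1},
], squeeze=60)

```text
time: 5.78
ee_pos: [0.4713, -0.219, 0.0233]
tcp_rot: [3.136, 0.005, 1.562]
wrist_force: [0.1, 0.2, 0.2]
opening: 0.0389
```

```bash
python3 - <<'E'
from station import env
s=env.state();print(s["ee_pos"],s["tcp_rot"],s["wrist_force"],s["opening"])
E
```

```text
[ 0.47128065 -0.21899689  0.02329473] [3.1362671  0.00473788 1.56151404] [0.10049313 0.1584616  0.2376155 ] 0.038882704756852154
```

drive_tool([
  {"tx":0,"ty":0,"tz":-0.3,"wx":0,"wy":0,"wz":0,"fingers":-1},
  {"tx":0,"ty":0,"tz":-0.6,"wx":0,"wy":0,"wz":0,"fingers":-1},
  {"tx":0,"ty":0,"tz":-0.9,"wx":0,"wy":0,"wz":0,"fingers":-1},
  {"tx":0,"ty":0,"tz":-0.9,"wx":0,"wy":0,"wz":0,"fingers":-1},
  {"tx":0,"ty":0,"tz":-0.9,"wx":0,"wy":0,"wz":0,"fingers":-1},
  {"tx":0,"ty":0,"tz":-0.9,"wx":0,"wy":0,"wz":0,"fingers":-1},
  {"tx":0,"ty":0,"tz":-0.5,"wx":0,"wy":0,"wz":0,"fingers":-1},
  {"tx":0,"ty":0,"tz":0,"wx":0,"wy":0,"wz":0,"fingers":-1},
  {"tx":0,"ty":0,"tz":0,"wx":0,"wy":0,"wz":0,"fingers":-1},
])

```text
time: 6.9
ee_pos: [0.4696, -0.2175, 0.1288]
tcp_rot: [3.137, 0.004, 1.562]
wrist_force: [0.2, -0.1, -0.9]
opening: 0.0388
```

```bash
python3 - <<'E'
from station import env
import cv2,numpy as np
s=env.state();print(s["ee_pos"],s["tcp_rot"],s["wrist_force"],s["opening"])
for n in("scene","top"):
    d=env.get_image(n);np.savez(f"pics/{n}2.npz",**d);cv2.imwrite(f"pics/{n}2.png",d["pixels"][:,:,::-1])
print(env.state()["ee_pos"])
E
```

```text
[ 0.46961358 -0.21746144  0.1287835 ] [3.1371175  0.00388057 1.56162977] [ 0.16149    -0.06458823 -0.92756274] 0.038818872337536336
[ 0.46956445 -0.21745382  0.12854978]
```

View pics/scene2.png

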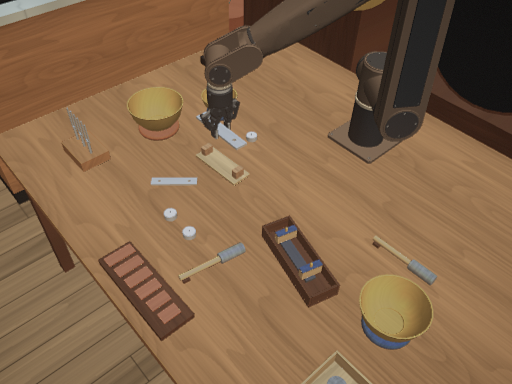

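View pics/top2.png

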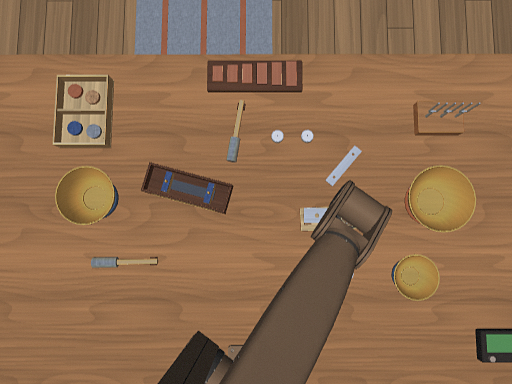

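The bar is lifted off its rest; the cork pads at (207,150) and (238,172) are bare. I'll carry it towards the box.

drive_tool([
  {"tx":0.4,"ty":0.05,"tz":0,"wx":0,"wy":0,"wz":0.012,"fingers":-1},
  {"tx":0.8,"ty":0.1,"tz":0,"wx":0,"wy":0,"wz":0.012,"fingers":-1},
  {"tx":1,"ty":0.1,"tz":0,"wx":0,"wy":0,"wz":0.012,"fingers":-1},
  {"tx":1,"ty":0.1,"tz":0,"wx":0,"wy":0,"wz":0.012,"fingers":-1},
  {"tx":1,"ty":0.1,"tz":0,"wx":0,"wy":0,"wz":0.012,"fingers":-1},
  {"tx":1,"ty":0.1,"tz":0,"wx":0,"wy":0,"wz":0.012,"fingers":-1},
  {"tx":1,"ty":0.1,"tz":0,"wx":0,"wy":0,"wz":0.012,"fingers":-1},
  {"tx":1,"ty":0.1,"tz":0,"wx":0,"wy":0,"wz":0.012,"fingers":-1},
  {"tx":1,"ty":0.1,"tz":0,"wx":0,"wy":0,"wz":0.012,"fingers":-1},
  {"tx":1,"ty":0.1,"tz":0,"wx":0,"wy":0,"wz":0.012,"fingers":-1},
  {"tx":1,"ty":0.1,"tz":0,"wx":0,"wy":0,"wz":0.012,"fingers":-1},
  {"tx":1,"ty":0.1,"tz":0,"wx":0,"wy":0,"wz":0.012,"fingers":-1},
])

```text
time: 8.5
ee_pos: [0.5175, 0.0142, 0.1213]
tcp_rot: [-3.132, -0.002, 1.319]
wrist_force: [0.2, -0.7, -2.5]
opening: 0.0387
```

```bash
cat >> h.py <<'E'
def go(env,tgt,yaw):
    s=env.state();p=s["ee_pos"];r,pt,y=s["tcp_rot"]
    x=np.array([np.cos(y),np.sin(y)]);yy=np.array([np.sin(y),-np.cos(y)]);d=np.array(tgt[:2])-p[:2]
    rr=(r%(2*np.pi))-np.pi
    print("t",s["time"],"pos",p.round(4),"rot",s["tcp_rot"].round(4),"F",s["wrist_force"].round(2),"T",s["ft_torque"].round(3),"open",round(s["opening"],4))
    print("need mm tx %.1f ty %.1f tz %.1f"%(1e3*d@x,1e3*d@yy,1e3*(p[2]-tgt[2])),"shares w: wx %.4f wy %.4f wz %.4f"%(-rr/1.5708,pt/1.5708,(y-yaw)/1.5708))
E
python3 -c "
from h import *
from station import env
go(env,(.5586,.2143,.0473),1.3055)"
```

```text
t 8.5 pos [0.5175 0.0142 0.1213] rot [-3.1322e+00 -1.5000e-03  1.3186e+00] F [ 0.16 -0.73 -2.48] T [-0.008  0.023  0.002] open 0.0387
need mm tx 204.0 ty -10.1 tz 74.0 shares w: wx -0.0060 wy -0.0010 wz 0.0084
```

drive_tool([
  {"tx":1,"ty":-0.05,"tz":-0.05,"wx":-0.003,"wy":-0.001,"wz":0,"fingers":-1},
  {"tx":1,"ty":-0.05,"tz":-0.05,"wx":0,"wy":0,"wz":0,"fingers":-1},
  {"tx":1,"ty":-0.05,"tz":0,"wx":0,"wy":0,"wz":0,"fingers":-1},
  {"tx":1,"ty":-0.05,"tz":0,"wx":0,"wy":0,"wz":0,"fingers":-1},
  {"tx":1,"ty":-0.05,"tz":0,"wx":0,"wy":0,"wz":0,"fingers":-1},
  {"tx":1,"ty":-0.05,"tz":0,"wx":0,"wy":0,"wz":0,"fingers":-1},
  {"tx":1,"ty":-0.05,"tz":0,"wx":0,"wy":0,"wz":0,"fingers":-1},
  {"tx":1,"ty":-0.05,"tz":0,"wx":0,"wy":0,"wz":0,"fingers":-1},
  {"tx":0.7,"ty":0,"tz":0,"wx":0,"wy":0,"wz":0,"fingers":-1},
  {"tx":0.3,"ty":0,"tz":0,"wx":0,"wy":0,"wz":0,"fingers":-1},
  {"tx":0,"ty":0,"tz":0,"wx":0,"wy":0,"wz":0,"fingers":-1},
])

```text
time: 9.88
ee_pos: [0.5519, 0.2025, 0.118]
tcp_rot: [-3.127, 0.002, 1.317]
wrist_force: [0.1, -0.7, -2.2]
opening: 0.0389
```

```bash

python3 -c "
from h import *
from station import env
go(env,(.5586,.2143,.0473),1.3055)"
```

```text
t 9.875 pos [0.5519 0.2025 0.118 ] rot [-3.1270e+00  2.1000e-03  1.3174e+00] F [ 0.07 -0.72 -2.18] T [ 0.013 -0.032  0.066] open 0.0389
need mm tx 13.1 ty 3.5 tz 70.7 shares w: wx -0.0093 wy 0.0014 wz 0.0076
```

drive_tool([
  {"tx":0.3,"ty":0.09,"tz":0.4,"wx":-0.005,"wy":0.001,"wz":0.004,"fingers":-1},
  {"tx":0.2,"ty":0.05,"tz":0.5,"wx":-0.004,"wy":0,"wz":0.003,"fingers":-1},
  {"tx":0.1,"ty":0,"tz":0.5,"wx":0,"wy":0,"wz":0,"fingers":-1},
  {"tx":0,"ty":0,"tz":0.4,"wx":0,"wy":0,"wz":0,"fingers":-1},
  {"tx":0,"ty":0,"tz":0,"wx":0,"wy":0,"wz":0,"fingers":-1},
  {"tx":0,"ty":0,"tz":0,"wx":0,"wy":0,"wz":0,"fingers":-1},
])

```text
time: 10.62
ee_pos: [0.5572, 0.2125, 0.0782]
tcp_rot: [-3.14, 0.002, 1.303]
wrist_force: [0.0, -0.1, -2.5]
opening: 0.0388
```

```bash

python3 - <<'E'
from h import *
from station import env
go(env,(.5586,.2143,.0473),1.3055)
for n in("scene","top"):
    d=env.get_image(n);np.savez(f"pics/{n}3.npz",**d);im=d["pixels"][:,:,::-1]
    cv2.imwrite(f"pics/{n}3.png",cv2.resize(im[190:320,230:370] if n=="scene" else im[140:240,120:260],None,fx=5,fy=4.5 if 0 else 5,interpolation=cv2.INTER_CUBIC)[:600] if n=="top" else cv2.resize(im[190:310,230:370],None,fx=5,fy=5,interpolation=cv2.INTER_CUBIC))
E
```

```text
t 10.625 pos [0.5572 0.2125 0.0782] rot [-3.1400e+00  2.2000e-03  1.3035e+00] F [ 0.03 -0.07 -2.46] T [0.053 0.024 0.047] open 0.0388
need mm tx 2.2 ty 0.9 tz 30.9 shares w: wx -0.0010 wy 0.0014 wz -0.0013
```

View pics/scene3.png

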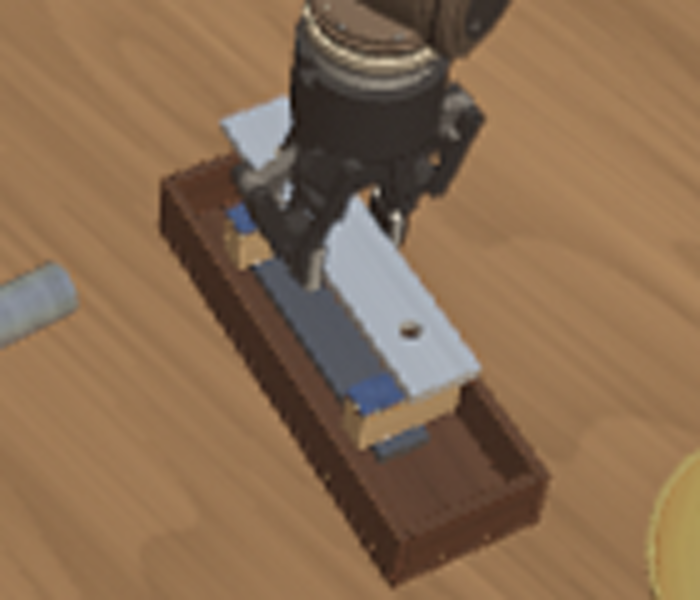

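View pics/top3.png

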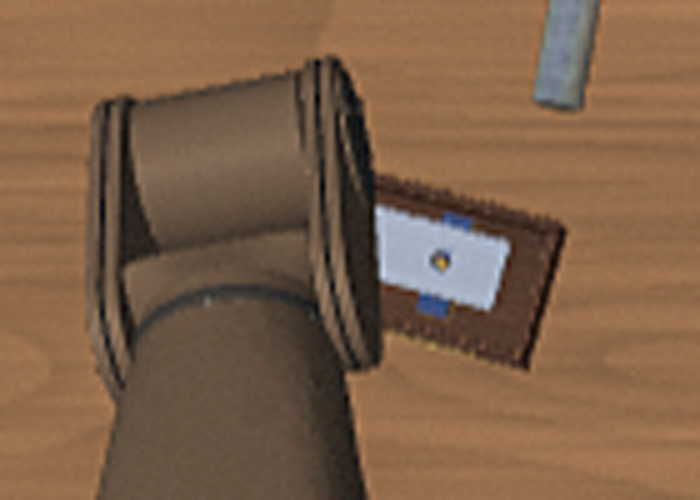

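In the top view a pin already shows through the near hole at crop px (440,260). In the scene view the other hole is at (410,330). I'll measure both against the pins, using the same camera for each pair so the calibration bias cancels.

```bash

python3 - <<'E'
from h import *
f=lambda x,k,o:(x+.5)/k-.5+o
t=np.load("pics/top3.npz");s=np.load("pics/scene3.npz")
zt=.0782+.0187+.004
P=world(t);print("bar top z",np.median(P[140+250//5:140+285//5,120+395//5:120+420//5,2]))
P=world(s);print("bar top z scene near",np.median(P[190+340//5:190+370//5,230+430//5:230+450//5,2]),"scene mid",np.median(P[190+240//5:190+260//5,230+350//5:230+365//5,2]))
a=np.array([np.cos(1.3055),np.sin(1.3055)]);b=np.array([a[1],-a[0]])
def dif(n,h,p):
    e=(p-h)[:2];print(n,h.round(4),p.round(4),"pin-hole along %.1f, across %.1f mm"%(1e3*e@a,1e3*e@b))
# fine hole centroid: dark/low pixels in bar patch
def hole(d,r,w):
    g=cv2.cvtColor(d["pixels"],cv2.COLOR_RGB2GRAY).astype(float)[w[0]:w[1],w[2]:w[3]]
    q=np.clip(np.median(g)-15-g,0,None);v,u=np.mgrid[w[0]:w[1],w[2]:w[3]];return (q*u).sum()/q.sum(),(q*v).sum()/q.sum()
ut=hole(t,0,(188,196,204,212));us=hole(s,0,(251,261,306,318));print(ut,us)
for z in (zt-.004,):
    dif("top",px(t,*ut,z),px(t,f(469,6,130),f(256,6,150),.074))
    dif("scene",px(s,*us,z),px(s,f(307,5,250),f(290,5,205),.074))
for n,d,(w0,w1,w2,w3) in(("t",t,(180,205,195,225)),("s",s,(240,270,295,330))):
    cv2.imwrite(f"pics/z{n}.png",cv2.resize(d["pixels"][w0:w1,w2:w3,::-1],None,fx=16,fy=16,interpolation=cv2.INTER_CUBIC))
E
```

```text
bar top z 0.10045681040358279
bar top z scene near 0.10029199755298385 scene mid 0.10088131904767278
(np.float64(207.66881028938906), np.float64(191.46495176848876)) (np.float64(311.682892906815), np.float64(256.00417246175243))
top [0.5414 0.1512 0.0969] [0.5419 0.1541 0.074 ] pin-hole along 2.9, across -0.3 mm
scene [0.5732 0.2746 0.0969] [0.5755 0.2778 0.074 ] pin-hole along 3.7, across 1.4 mm
```

View pics/zt.png

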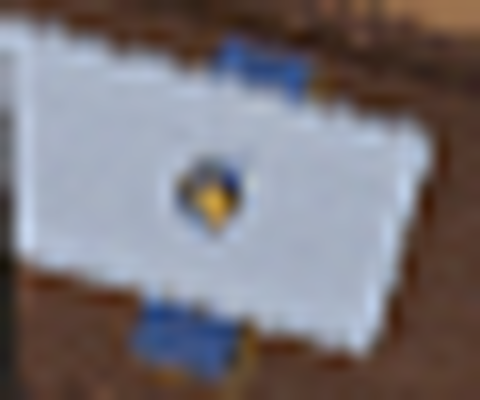

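View pics/zs.png

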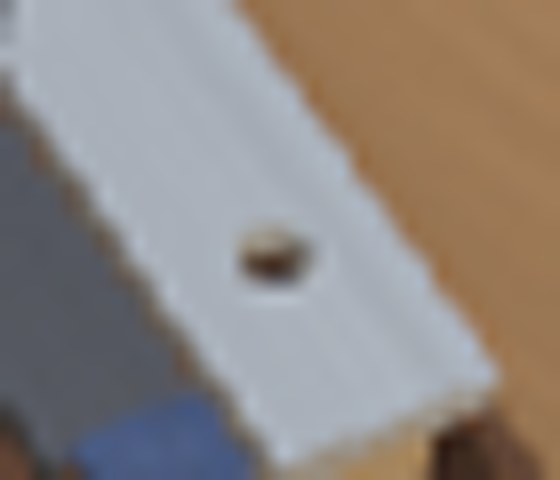

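Both cameras agree within about 1 mm, and so does the planned pose: 2.3 mm along, ~0.3 mm across. I'll correct that and come down to just above the pins (TCP z ≈ 0.061).

drive_tool([
  {"tx":0.11,"ty":0.02,"tz":0.2,"wx":0,"wy":0.001,"wz":-0.001,"fingers":-1},
  {"tx":0,"ty":0,"tz":0.3,"wx":0,"wy":0,"wz":0,"fingers":-1},
  {"tx":0,"ty":0,"tz":0.2,"wx":0,"wy":0,"wz":0,"fingers":-1},
  {"tx":0,"ty":0,"tz":0,"wx":0,"wy":0,"wz":0,"fingers":-1},
])

```text
time: 11.22
ee_pos: [0.5586, 0.2147, 0.064]
tcp_rot: [-3.141, -0.0, 1.305]
wrist_force: [0.4, 0.6, -1.9]
opening: 0.0386
```

```bash

python3 - <<'E'
from h import *
from station import env
go(env,(.5592,.2144,.0473),1.3055)
E
```

```text
t 11.225 pos [0.5586 0.2147 0.064 ] rot [-3.1413e+00 -2.0000e-04  1.3052e+00] F [ 0.41  0.6  -1.87] T [-0.015  0.028 -0.029] open 0.0386
need mm tx -0.1 ty 0.7 tz 16.7 shares w: wx -0.0002 wy -0.0001 wz -0.0002
```

drive_tool([
  {"tx":0,"ty":0.02,"tz":0.1,"wx":0,"wy":0,"wz":0,"fingers":-1},
  {"tx":0,"ty":0,"tz":0.1,"wx":0,"wy":0,"wz":0,"fingers":-1},
  {"tx":0,"ty":0,"tz":0,"wx":0,"wy":0,"wz":0,"fingers":-1},
])

```text
time: 11.6
ee_pos: [0.5591, 0.2146, 0.0599]
tcp_rot: [-3.141, -0.0, 1.305]
wrist_force: [0.6, -0.7, -1.8]
opening: 0.0387
```

```bash

python3 - <<'E'
from h import *
from station import env
go(env,(.5592,.2144,.0473),1.3055)
for n in("scene","top"):
    d=env.get_image(n);np.savez(f"pics/{n}4.npz",**d)
    w=(240,275,290,330) if n=="scene" else (180,205,195,225)
    cv2.imwrite(f"pics/{n}4.png",cv2.resize(d["pixels"][w[0]:w[1],w[2]:w[3],::-1],None,fx=14,fy=14,interpolation=cv2.INTER_CUBIC))
E
```

```text
t 11.6 pos [0.5591 0.2146 0.0599] rot [-3.1415e+00 -2.0000e-04  1.3052e+00] F [ 0.62 -0.67 -1.81] T [ 0.002 -0.006  0.019] open 0.0387
need mm tx -0.2 ty 0.1 tz 12.6 shares w: wx -0.0001 wy -0.0002 wz -0.0002
```

View pics/scene4.png

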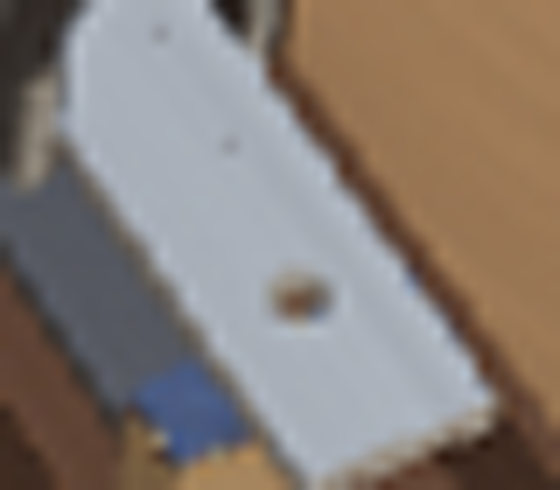

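View pics/top4.png

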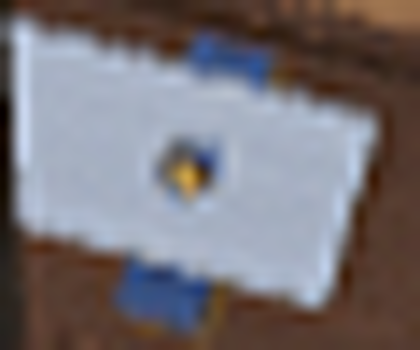

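The pins show inside both holes: scene (300,298) and top (185,178). The residual is about 1 mm, within the taper clearance. I'll nudge half of it and feel downwards gently.

drive_tool([
  {"tx":0.025,"ty":-0.015,"tz":0.1,"wx":0,"wy":0,"wz":0,"fingers":-1},
  {"tx":0,"ty":0,"tz":0.08,"wx":0,"wy":0,"wz":0,"fingers":-1},
  {"tx":0,"ty":0,"tz":0,"wx":0,"wy":0,"wz":0,"fingers":-1},
])

```text
time: 12.08
ee_pos: [0.5592, 0.2153, 0.0564]
tcp_rot: [3.141, -0.001, 1.305]
wrist_force: [-0.5, 0.7, -3.0]
opening: 0.0389
```

```bash

python3 - <<'E'
from h import *
from station import env
go(env,(.5592,.2144,.0473),1.3055)
E
```

```text
t 12.075 pos [0.5592 0.2153 0.0564] rot [ 3.1410e+00 -6.0000e-04  1.3052e+00] F [-0.49  0.73 -3.04] T [ 0.029 -0.041  0.011] open 0.0389
need mm tx -0.9 ty 0.2 tz 9.1 shares w: wx 0.0004 wy -0.0004 wz -0.0002
```

There is no contact force, and the underside (~0.071) is already below the pin tips (0.074), so the pins are entering. Continuing gently.

drive_tool([
  {"tx":0,"ty":0,"tz":0.09,"wx":0,"wy":0,"wz":0,"fingers":-1},
  {"tx":0,"ty":0,"tz":0.09,"wx":0,"wy":0,"wz":0,"fingers":-1},
  {"tx":0,"ty":0,"tz":0,"wx":0,"wy":0,"wz":0,"fingers":-1},
])

```text
time: 12.45
ee_pos: [0.5592, 0.2153, 0.0526]
tcp_rot: [3.141, -0.001, 1.305]
wrist_force: [0.3, -0.5, -2.5]
opening: 0.0389
```

```bash

python3 - <<'E'
from h import *
from station import env
go(env,(.5592,.2144,.0473),1.3055)
E
```

```text
t 12.45 pos [0.5592 0.2153 0.0526] rot [ 3.1411e+00 -6.0000e-04  1.3052e+00] F [ 0.34 -0.53 -2.54] T [-0.067  0.015  0.015] open 0.0389
need mm tx -0.8 ty 0.2 tz 5.3 shares w: wx 0.0003 wy -0.0004 wz -0.0002
```

drive_tool([
  {"tx":0,"ty":0,"tz":0.08,"wx":0,"wy":0,"wz":0,"fingers":-1},
  {"tx":0,"ty":0,"tz":0.08,"wx":0,"wy":0,"wz":0,"fingers":-1},
  {"tx":0,"ty":0,"tz":0,"wx":0,"wy":0,"wz":0,"fingers":-1},
])

```text
time: 12.82
ee_pos: [0.5592, 0.2153, 0.0491]
tcp_rot: [3.141, -0.001, 1.305]
wrist_force: [0.5, 0.3, -2.1]
opening: 0.0389
```

```bash

python3 - <<'E'
from h import *
from station import env
go(env,(.5592,.2144,.0473),1.3055)
for n in("scene","top"):
    d=env.get_image(n);np.savez(f"pics/{n}5.npz",**d)
    w=(190,310,230,370) if n=="scene" else (170,215,185,245)
    k=5 if n=="scene" else 12
    cv2.imwrite(f"pics/{n}5.png",cv2.resize(d["pixels"][w[0]:w[1],w[2]:w[3],::-1],None,fx=k,fy=k,interpolation=cv2.INTER_CUBIC))
E
```

```text
t 12.825 pos [0.5592 0.2153 0.0491] rot [ 3.1411e+00 -6.0000e-04  1.3052e+00] F [ 0.48  0.33 -2.1 ] T [ 0.011  0.021 -0.022] open 0.0389
need mm tx -0.8 ty 0.2 tz 1.8 shares w: wx 0.0003 wy -0.0004 wz -0.0002
```

View pics/scene5.png

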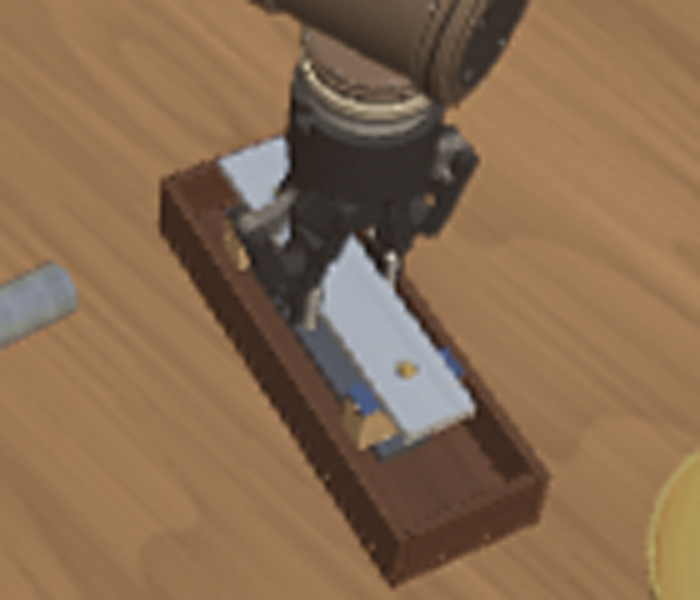

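View pics/top5.png

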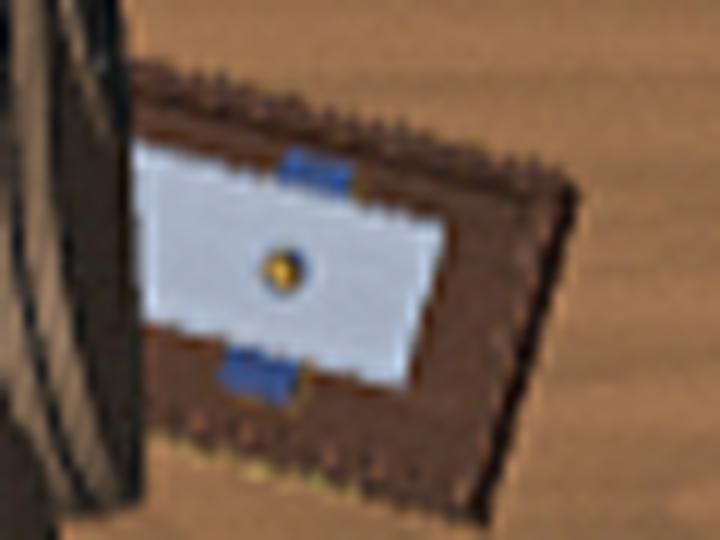

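Both pins now stand through the holes: scene (405,370), top (284,271). I'll lower until the felt takes weight.

drive_tool([
  {"tx":0,"ty":0,"tz":0.06,"wx":0,"wy":0,"wz":0,"fingers":-1},
  {"tx":0,"ty":0,"tz":0.05,"wx":0,"wy":0,"wz":0,"fingers":-1},
  {"tx":0,"ty":0,"tz":0,"wx":0,"wy":0,"wz":0,"fingers":-1},
])

```text
time: 13.3
ee_pos: [0.5595, 0.2153, 0.0474]
tcp_rot: [3.141, -0.001, 1.305]
wrist_force: [-0.5, -0.1, -1.8]
opening: 0.0388
```

```bash

python3 - <<'E'
from h import *
from station import env
go(env,(.5592,.2144,.0473),1.3055)
E
```

```text
t 13.3 pos [0.5595 0.2153 0.0474] rot [ 3.1406e+00 -7.0000e-04  1.3052e+00] F [-0.52 -0.14 -1.81] T [-0.035  0.057 -0.011] open 0.0388
need mm tx -1.0 ty -0.0 tz 0.1 shares w: wx 0.0006 wy -0.0004 wz -0.0002
```

drive_tool([
  {"tx":0,"ty":0,"tz":0.07,"wx":0,"wy":0,"wz":0,"fingers":-1},
  {"tx":0,"ty":0,"tz":0,"wx":0,"wy":0,"wz":0,"fingers":-1},
  {"tx":0,"ty":0,"tz":0,"wx":0,"wy":0,"wz":0,"fingers":-1},
])

```text
time: 13.68
ee_pos: [0.5596, 0.2154, 0.0468]
tcp_rot: [3.141, -0.0, 1.305]
wrist_force: [-1.6, -1.1, -0.3]
opening: 0.0387
```

```bash

python3 - <<'E'
from h import *
from station import env
go(env,(.5592,.2144,.0473),1.3055)
E
```

```text
t 13.675 pos [0.5596 0.2154 0.0468] rot [ 3.1407e+00 -5.0000e-04  1.3052e+00] F [-1.55 -1.11 -0.3 ] T [-0.06   0.161 -0.049] open 0.0387
need mm tx -1.0 ty -0.1 tz -0.5 shares w: wx 0.0005 wy -0.0003 wz -0.0002
```

The felt now carries the bar: the vertical force has risen by about 2 N. I'll open only partly, so the fingers stay clear of the walls, then lift.

drive_tool([
  {"tx":0,"ty":0,"tz":0,"wx":0,"wy":0,"wz":0,"fingers":0.0},
  {"tx":0,"ty":0,"tz":0,"wx":0,"wy":0,"wz":0,"fingers":0.15},
  {"tx":0,"ty":0,"tz":0,"wx":0,"wy":0,"wz":0,"fingers":0.25},
  {"tx":0,"ty":0,"tz":0,"wx":0,"wy":0,"wz":0,"fingers":0.25},
  {"tx":0,"ty":0,"tz":0,"wx":0,"wy":0,"wz":0,"fingers":0.25},
])

```text
time: 14.3
ee_pos: [0.561, 0.2156, 0.0475]
tcp_rot: [3.137, -0.002, 1.305]
wrist_force: [0.3, 0.2, 1.2]
opening: 0.053
```

```bash

python3 - <<'E'
from h import *
from station import env
go(env,(.5592,.2144,.0473),1.3055)
d=env.get_image("scene");w=(190,310,230,370)
cv2.imwrite("pics/s6.png",cv2.resize(d["pixels"][w[0]:w[1],w[2]:w[3],::-1],None,fx=5,fy=5,interpolation=cv2.INTER_CUBIC))
E
```

```text
t 14.3 pos [0.561  0.2156 0.0475] rot [ 3.1374e+00 -2.4000e-03  1.3052e+00] F [0.29 0.25 1.15] T [-0.022  0.018  0.033] open 0.053
need mm tx -1.7 ty -1.4 tz 0.2 shares w: wx 0.0027 wy -0.0015 wz -0.0002
```

View pics/s6.png

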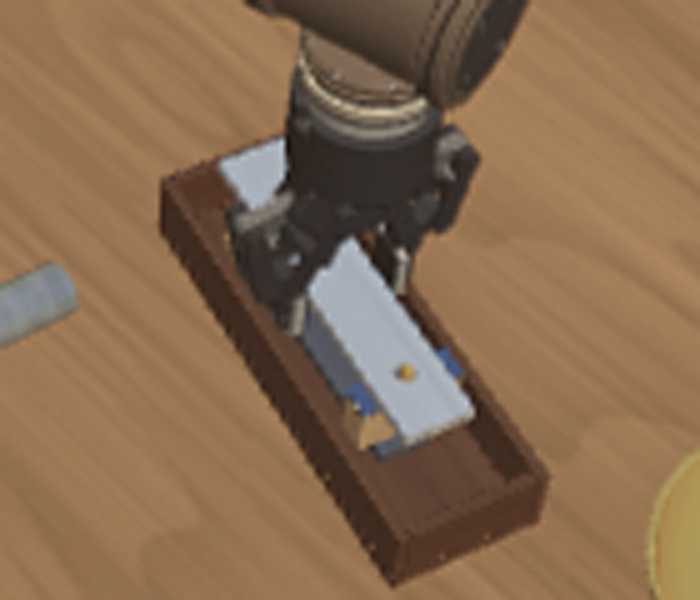

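The bar is released and lies flat, with the pin through the hole at (406,373). Lifting straight up with the opening held.

drive_tool([
  {"tx":0,"ty":-0.05,"tz":-0.3,"wx":0,"wy":0,"wz":0,"fingers":0.25},
  {"tx":0,"ty":0,"tz":-0.5,"wx":0,"wy":0,"wz":0,"fingers":0.25},
  {"tx":0,"ty":0,"tz":-0.8,"wx":0,"wy":0,"wz":0,"fingers":0.25},
  {"tx":0,"ty":0,"tz":-1,"wx":0,"wy":0,"wz":0,"fingers":0.25},
  {"tx":0,"ty":0,"tz":-1,"wx":0,"wy":0,"wz":0,"fingers":0.25},
  {"tx":0,"ty":0,"tz":-1,"wx":0,"wy":0,"wz":0,"fingers":0.25},
  {"tx":0,"ty":0,"tz":-1,"wx":0,"wy":0,"wz":0,"fingers":0.25},
  {"tx":-1,"ty":0,"tz":-1,"wx":0,"wy":0,"wz":0,"fingers":0.25},
  {"tx":-1,"ty":0,"tz":-0.8,"wx":0,"wy":0,"wz":0,"fingers":0.25},
  {"tx":-1,"ty":0,"tz":0,"wx":0,"wy":0,"wz":0,"fingers":0.25},
  {"tx":-1,"ty":0,"tz":0,"wx":0,"wy":0,"wz":0,"fingers":0.25},
  {"tx":-1,"ty":0,"tz":0,"wx":0,"wy":0,"wz":0,"fingers":0.25},
])

```text
time: 15.85
ee_pos: [0.5339, 0.1169, 0.2131]
tcp_rot: [3.125, -0.008, 1.308]
wrist_force: [-0.4, 0.2, 0.1]
opening: 0.0533
```

drive_tool([
  {"tx":-1,"ty":0,"tz":0,"wx":0,"wy":0,"wz":0,"fingers":0.25},
  {"tx":-1,"ty":0,"tz":0,"wx":0,"wy":0,"wz":0,"fingers":0.25},
  {"tx":-1,"ty":0,"tz":0,"wx":0,"wy":0,"wz":0,"fingers":0.25},
  {"tx":-1,"ty":0,"tz":0,"wx":0,"wy":0,"wz":0,"fingers":0.25},
  {"tx":-1,"ty":0,"tz":0,"wx":0,"wy":0,"wz":0,"fingers":0.25},
  {"tx":-0.5,"ty":0,"tz":0,"wx":0,"wy":0,"wz":0,"fingers":0.25},
  {"tx":0,"ty":0,"tz":0,"wx":0,"wy":0,"wz":0,"fingers":0.25},
  {"tx":0,"ty":0,"tz":0,"wx":0,"wy":0,"wz":0,"fingers":0.25},
])

```text
time: 16.85
ee_pos: [0.4987, 0.003, 0.2062]
tcp_rot: [3.136, -0.007, 1.303]
wrist_force: [-0.5, -0.4, 1.0]
opening: 0.0536
```

```bash

python3 - <<'E'
from h import *
from station import env
go(env,(.5592,.2144,.0473),1.3055)
for n in("scene","top"):
    d=env.get_image(n);im=d["pixels"];P=world(d)
    w=(190,310,230,370) if n=="scene" else (140,230,115,255)
    cv2.imwrite(f"pics/{n}7.png",cv2.resize(im[w[0]:w[1],w[2]:w[3],::-1],None,fx=5,fy=5,interpolation=cv2.INTER_CUBIC))
    M=np.zeros(P.shape[:2],bool);M[w[0]:w[1],w[2]:w[3]]=1
    i=im.astype(int);B=M&(i[...,2]-i[...,0]<60)&(i.min(-1)>110)&(P[...,2]>.06)&(P[...,2]<.075)
    nn,cc,st,ce=cv2.connectedComponentsWithStats(B.astype(np.uint8));k=1+np.argmax(st[1:,4]);Q=P[cc==k]
    A=np.c_[Q[:,:2]-Q[:,:2].mean(0),np.ones(len(Q))];print(n,len(Q),Q.mean(0).round(4),cv2.minAreaRect((Q[:,:2]*1000).astype(np.float32)),"plane",np.linalg.lstsq(A,Q[:,2],rcond=None)[0].round(4))
E
```

```text
t 16.85 pos [0.4987 0.003  0.2062] rot [ 3.1358 -0.0067  1.3033] F [-0.46 -0.4   1.  ] T [-0.031 -0.044  0.025] open 0.0536
need mm tx 219.9 ty 2.4 tz 158.9 shares w: wx 0.0037 wy -0.0042 wz -0.0014
scene 948 [0.562  0.2211 0.0692] ((557.905517578125, 216.87478637695312), (202.6667938232422, 47.68778610229492), 74.32738494873047) plane [ 0.0158 -0.0036  0.0692]
top 893 [0.5596 0.2159 0.069 ] ((560.75244140625, 216.26611328125), (200.5820770263672, 42.40561294555664), 74.75489044189453) plane [-0.0107  0.0046  0.069 ]
```

View pics/scene7.png

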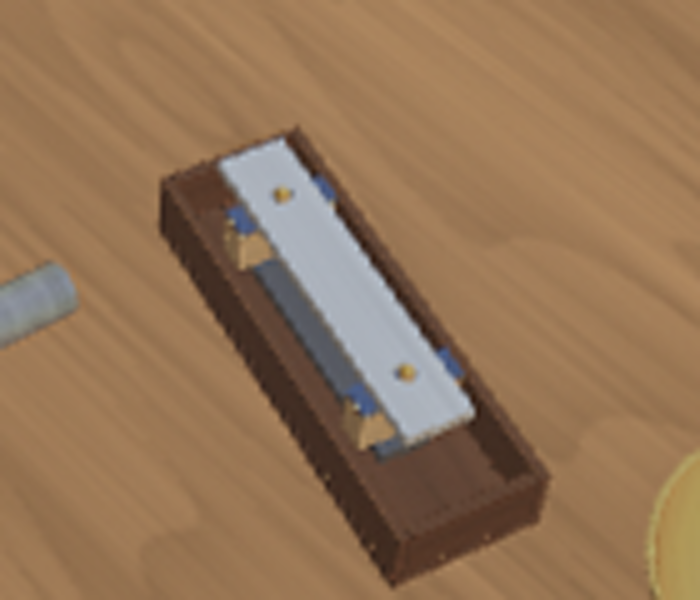

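View pics/top7.png

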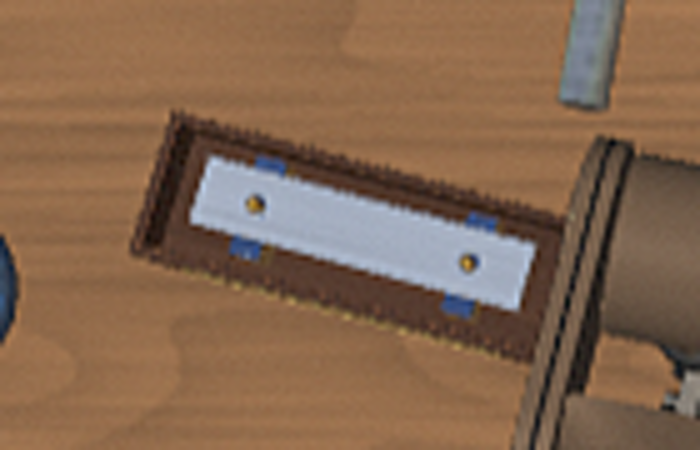

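Both pins stand through the holes: scene (283,195) and (406,373), top (255,204) and (469,263). The bar top is at about 0.069 m, flat, with yaw 74.75° against the box's 74.9°. The arm is clear, so I'm handing in.

```bash
python3 -c "
from station import env
print(env.finish_job())"
```

```text
the job is handed in; nothing more can be done
None
```

The larger tone bar is on the resonator box with both brass pins through its holes, lying flat on both felt bridges and let go. I handed the job in at about 17 s of the 64 s allowed; no verdict was reported.

**What I did:** I gripped the bar at its middle, lifted it off the rest and carried it over the box. I lined its holes up with the pins in both cameras and lowered it in small steps. It went over the pins without needing a search along the box. The felt took its weight with a force change of about 2 N. I then opened the fingers part way, lifted straight up and moved the arm clear.

**Last checks:**
- **Pins:** both show through the holes in both camera views.
- **Height:** the bar's top is at about 69 mm, against 70 mm nominal less up to 1 mm of sag.
- **Direction:** the top camera gives the bar's yaw as 74.75°, against about 74.9° for the box.
- **Position:** the top camera puts the centre at about (0.560, 0.216), about 7.5 mm along the box from its middle, inside the allowed 19 mm.
- **Tilt:** the fitted slopes were 0.011 (top) and 0.016 (scene), under the 0.03 limit. They had opposite signs, so I take them as depth noise.

The scene camera's average centre was about 5 mm off the top camera's. I put that down to its mask catching side faces and trusted the top view and the visible pins. I did not measure the bowls, mallets and candles again at the end, but the arm never came near them and no unexpected force showed on the wrist.

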